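File a coin case under the hold-down arm

TASK

On the bank counter, take the loose coin case that holds three coins (the same kind as those piled in the metal holder) and tuck it lengthways under the holder's weighted hold-down arm: it should lie flat on top of the pile, squarely in line with it and pushed up to the stop posts at the back, held down by the arm. Leave the pile in place beneath it.

Things in the scene. Friction and masses are not known exactly. Their poses are not given: they have to be found in the camera images.
- case_center (a point): Centre (half-way up) of the loose three-coin case to be filed: flat white hard plastic, 130 x 56 x 10 mm, about 0.12 kg, three coins in a row on top, lying on the table. x along its 130 mm length, y across the 56 mm width, z up; both ends alike. Shorter cases with one coin (56 mm) or two coins (88 mm) lie about: not wanted.
- holder: Fixed metal holder. Origin at table level under the pile's middle; +x to the rear (hinge, stop posts), open front at -x where a case slides in. Base 8 mm thick, x -70..120, y +-37 mm. Pile: two such cases, x +-65, y +-28 mm, top 28 mm above table. Side rails (x 10..60) end below that. Post fronts at x 66 mm, 60 mm high. A case fully home has its centre at x 1, y 0, z 33 mm.
- hold_arm (a joint): Steel arm, hinged at holder x 100, z 48 mm, swinging up, rad: 0 resting on the pile, about 0.14 with one more case, up to 1.2. Swings freely, falls back by its weight (1.5 N). 36 mm wide; rests on the pile at x 30 mm; ahead of that its lip slopes up 30 degrees to its front edge at x -12, 22 mm above the pile: a case slid in along +x just above the pile lifts it. Its weight tops out at 62 mm.
- pile_top (a point): Centre of the upper face of the upper case in the pile; x along its length. The cases in the pile are loose but lie against the stops.
Things that resemble listed ones, but are neither listed nor needed, are in the scene too. Leave any purple look-alike of the part that bears case_center alone.

How it is judged:
At the end, for the whole second after the job is handed in: Three-coin case flat (6 deg) and coins up on the pile, centre at x -15 to +12 mm, y within 15 mm in the holder's frame, square within 10 deg, the arm resting on it (0.08 to 0.22 rad); the upper pile case still beneath (x above -20 mm, y within 15 mm) (x of case_center in the frame of holder between -0.015 and 0.012 m and y of case_center in the frame of holder between -0.015 and 0.015 m and z of case_center in the frame of holder between 0.028 and 0.038 m and angle between the x axis of case_center and the x axis of holder, either way round below 0.18 rad and angle between case_center's own z axis and vertical below 0.1 rad and value of joint hold_arm between 0.08 and 0.22 rad and x of pile_top in the frame of holder above -0.02 m and y of pile_top in the frame of holder between -0.015 and 0.015 m and z of pile_top in the frame of holder between 0.023 and 0.033 m); the robot touches nothing.
It also fails if it takes over 35 s, if anything falls off the work surface, if the arm or the gripper's body presses on something with over 40 N, if the wrist force passes 120 N, or if a joint passes its speed limit or range.

ROBOT

A 6-joint arm with a two-finger parallel gripper is mounted at the origin on the work surface. World frame = base frame: x ahead of the robot, y to its left, z up, the work surface at z = 0. Lengths are in m, angles in rad, forces in N, time in s.
With the tool pointing down it reaches from about 0.3 to 0.875 m from the base axis. Payload 6.4 kg.
Tool frame: the origin (TCP) lies on the centre line of the jaws, within the pads' length; the fingertips stand 17 mm ahead of it and the grasp point (between the pads) lies 2 mm behind it; z points along the fingers, y is the direction in which the jaws open and shut (so a half turn about z gives the same grasp; the last joint's range is limited). The gripper opens to 88 mm and grips with 3 to 60 N. Pads are 18 mm wide; open, the fingers measure 123 mm over their backs; the gripper's body (75 mm by 187 mm) begins 45 mm behind the grasp point.
Start: joints at [-1.353, 0.181, 1.607, -0, 1.354, -0.206], TCP at [0.236, -0.524, 0.23] pointing down, gripper open.
Joint ranges: [-2.99, 2.99], [-0.89, 2.07], [0.3, 2.58], [-1.14, 4.28], [0, 2.63], [-3.12, 3.12]. Speed limits (rad/s): [2.57, 2.57, 3.01, 3.14, 3.14, 3.14].

INTERFACE

Orientations are given as [roll, pitch, yaw] about the fixed x, y, z axes, in that order (R = Rz(yaw) Ry(pitch) Rx(roll)).
In Python, from plant import bot gives the robot as it stands.
- The arm moves only by the tool carry_out, never from a script. Its argument "series" is a list that holds one entry, the list of rows, each a list of 5 numbers: the shift along the tool's x, y, z in units of 40 mm (1.0 is 40 mm), then the turn about the tool's z in units of 6 degrees (1.0 is 6 degrees), then the opening in per cent of the stroke, from 0 (shut) to 100 (fully open). In form: [[[tx, ty, tz, twist, gripper], ...]]. A call has 1 to 10 rows; each row is the pose to reach, as a shift and turn from the pose measured when the call began, along the tool's axes at that moment; what a row does not reach only later rows make up. A row lasts 1/12 s, in which the tool goes at most 41.7 mm and 7.16 degrees, less where a joint would pass 70% of its speed; a pose out of reach is approached as far as the arm can. A call with a gripper value outside its range is refused whole. The fingers move at their own pace and stop on an object; "force" is the grip in N (left out, the last holds). Time passes only in rows, so rows that repeat a pose let the fingers close. It gives the time, the measured TCP pose, the force and the opening at its end, in the units of the state.
- bot.get_state(): the state, without advancing time (a new reading comes with each control period).
- bot.get_image(name): name is "scene" or "top"; returns a dict with "pixels" (420x560x3 uint8, red, green, blue), "fx", "fy", "cx", "cy" (pixels), "view" (4x4, takes a point from world to camera coordinates). Camera axes: x right, y up, looking along -z (the intrinsics and any distortion apply to the point x, -y, -z); pixel columns grow to the right and rows downward; lengths in m; the calibration is good to about 2 mm. A picture is of the moment at which its call begins. There is no depth.
- bot.sign_off(): hands the job in, once; it reports no verdict.
The state is a dict: "time_s": time; "qpos": joint angles; "qvel": joint speeds; "tau": joint torques, N m; "position": TCP position; "ee_rot": TCP orientation; "ft_force": force on the tool from outside, world axes, zero at the start; "moment": the same for the moment, N m; "grip_width": finger opening in m.
Only numpy, scipy, OpenCV 4.12 (cv2) and the standard library are available. Lean on these libraries where they do the work, as an engineer would, in place of code of your own. Each camera call takes 0.05 s, during which the arm holds its last target.

## Working session

There is one attempt and no reset: what is moved stays moved. The work goes in short steps, Python scripts to look and compute and a tool call to move; the robot and the scene stay as the last step left them, time stands still between calls to the robot, and variables do not carry over. Pictures are saved under pics/ and viewed, and the job is handed in when it is done.

Besides the shell and the picture viewer there is one more tool, called after ">>>" by a JSON object that holds its "api" and its "payload", one argument or row to a line. carry_out: Moves the arm, as the interface text tells. Its arguments: {"type":"object","properties":{"series":{"type":"array","items":{"type":"array","items":{"type":"array","items":{"type":"number"}}}},"force":{"type":"number"}},"required":["series"]}

```bash
mkdir -p pics; ls; python3 - <<'E'
from plant import bot
import cv2
for n in("scene","top"):
    d=bot.get_image(n); cv2.imwrite(f"pics/{n}0.png",d["pixels"][:,:,::-1]); print({k:v for k,v in d.items() if k!="pixels"})
print(bot.get_state())
E
```

```text
pics
{'fx': 512.2618813230323, 'fy': 512.2618813230323, 'cx': 280.196158306659, 'cy': 210.95259769622308, 'view': array([[ 6.73211425e-01,  7.39449420e-01, -9.65780199e-04,
        -3.02562822e-01],
       [-6.29616277e-01,  5.73900799e-01,  5.23661356e-01,
         2.49992540e-01],
       [ 3.87775348e-01, -3.51926737e-01,  8.51925966e-01,
        -1.60392587e+00],
       [ 0.00000000e+00,  0.00000000e+00,  0.00000000e+00,
         1.00000000e+00]])}
{'fx': 462.8182714271273, 'fy': 462.8182714271273, 'cx': 277.08446065565846, 'cy': 214.75985653932284, 'view': array([[-0.02496347, -0.99965034, -0.00871894,  0.01506072],
       [ 0.99032161, -0.02591975,  0.13634986, -0.43453184],
       [-0.13652817, -0.00523079,  0.99062238, -1.35295453],
       [ 0.        ,  0.        ,  0.        ,  1.        ]])}
{'time_s': 0.1, 'qpos': array([-1.35330642e+00,  1.81442992e-01,  1.60788157e+00,  2.23663758e-05,
        1.35380038e+00, -2.06302730e-01]), 'qvel': array([-0.00084875, -0.00139121, -0.0016533 ,  0.00224521,  0.00018183,
        0.00142263]), 'tau': array([ 8.91399195e-04, -4.34819841e+01, -3.42696261e+01,  7.04352069e-02,
        3.40013788e-02, -4.54382746e-05]), 'position': array([ 0.23636654, -0.52364258,  0.22882638]), 'ee_rot': array([-3.14009733e+00, -3.35248607e-04,  4.23787558e-01]), 'ft_force': array([-0.43562947,  0.0333266 , -0.20435933]), 'moment': array([ 0.0340978 ,  0.00506788, -0.00111028]), 'grip_width': 0.08810473892157311}
```

View pics/scene0.png

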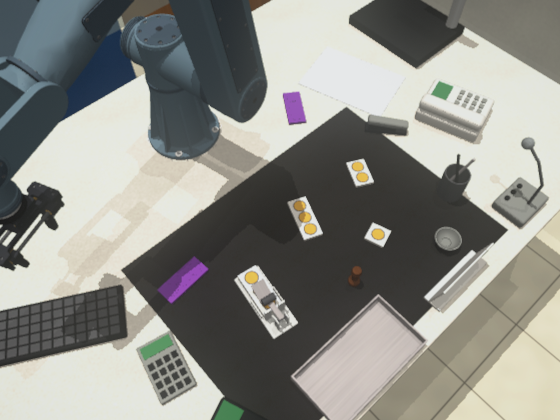

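View pics/top0.png

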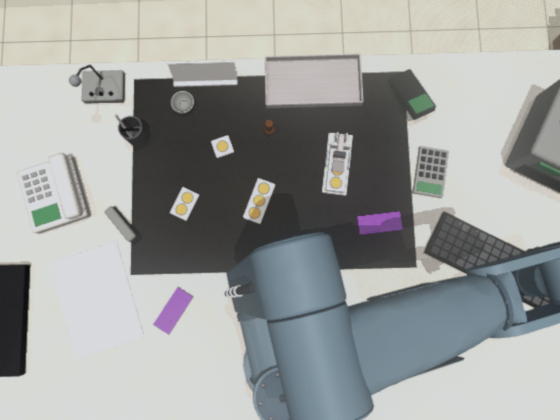

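The top view shows three coin cases:
- Three coins, top (259,201) and scene (305,217). This one fits: three coins in a row and the long shape.
- Two coins, top (184,204).
- One coin, top (222,147).

The purple blocks are at top (380,223) and (174,310). The holder is at top (338,163), with its hinge and posts at the far end (341,140).

```bash
cat > h.py <<'E'
import numpy as np, cv2
def ray(d,u,v,z):
    # pixel -> world point on plane z
    c=np.array([(u-d["cx"])/d["fx"],-(v-d["cy"])/d["fy"],-1.0])
    V=d["view"];R=V[:3,:3];t=V[:3,3]
    o=-R.T@t; w=R.T@c
    return o+w*(z-o[2])/w[2]
def proj(d,p):
    V=d["view"];c=V[:3,:3]@np.asarray(p)+V[:3,3]
    return np.array([d["cx"]+d["fx"]*c[0]/-c[2], d["cy"]-d["fy"]*c[1]/-c[2]])
E
python3 - <<'E'
from plant import bot
from h import *
boxes={"top":{"case":(235,170,285,232),"hold":(315,125,362,202)},"scene":{"case":(280,188,332,248),"hold":(225,258,305,345)}}
for n in("scene","top"):
    d=bot.get_image(n); im=d["pixels"][:,:,::-1].copy()
    for k,(a,b,c,e) in boxes[n].items():
        sub=im[b:e,a:c]; 
        cv2.imwrite(f"pics/{n}_{k}.png",cv2.resize(sub,None,fx=7,fy=7,interpolation=cv2.INTER_CUBIC))
        if k=="case":
            m=(sub.max(2)>90).astype(np.uint8)
            cs,_=cv2.findContours(m,cv2.RETR_EXTERNAL,cv2.CHAIN_APPROX_NONE)
            q=max(cs,key=cv2.contourArea)[:,0]+[a,b]
            P=np.array([ray(d,u,v,0.010)[:2] for u,v in q])
            r=cv2.minAreaRect((P*1000).astype(np.float32)); print(n,k,r)
E
```

```text
scene case ((486.0592041015625, 57.68348693847656), (58.91770935058594, 134.77194213867188), 67.70075225830078)
top case ((483.5205383300781, 59.39665603637695), (60.517330169677734, 134.35153198242188), 67.48912048339844)
```

```bash
python3 - <<'E'
import cv2,numpy as np
a=[cv2.imread(f"pics/{n}.png") for n in("top_case","top_hold","scene_hold")]
H=max(x.shape[0] for x in a)
o=np.hstack([cv2.copyMakeBorder(x,0,H-x.shape[0],0,8,0,value=(0,0,255)) for x in a]);print(o.shape)
o=cv2.resize(o,None,fx=.62,fy=.62);print(o.shape);cv2.imwrite("pics/m1.png",o)
E
```

```text
(609, 1263, 3)
(378, 783, 3)
```

View pics/m1.png

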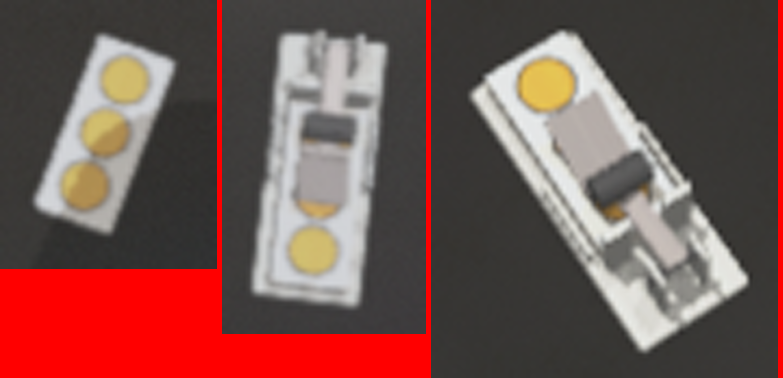

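View pics/top_hold.png

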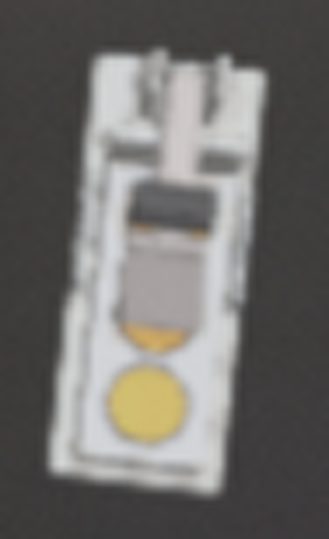

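View pics/scene_hold.png

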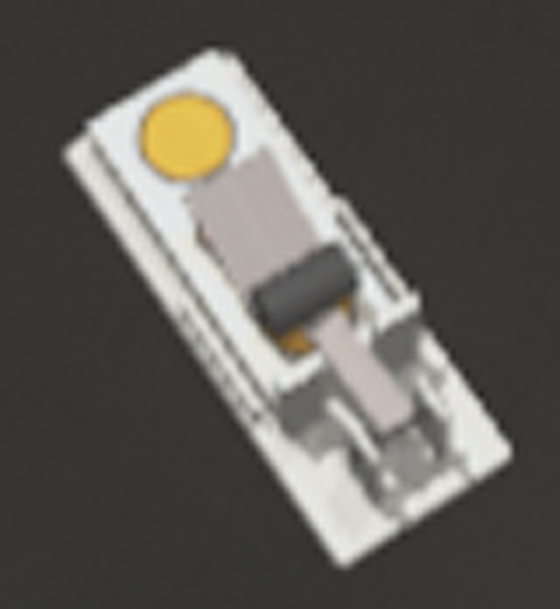

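```bash
python3 - <<'E'
from plant import bot
from h import *
T=bot.get_image("top");S=bot.get_image("scene")
def f(d,o,p,z): return ray(d,(p[0]+.5)/7-.5+o[0],(p[1]+.5)/7-.5+o[1],z)[:2]
c={k:f(T,(315,125),p,.008) for k,p in dict(RL=(97,57),RR=(265,70),FL=(50,472),FR=(218,490)).items()}
print("top",c)
s={k:f(S,(225,258),p,z) for k,p,z in (("FL",(66,153),.008),("RL",(345,567),.008),("RR",(512,452),.008),("pFL",(90,127),.028),("pFR",(222,50),.028))}
print("scene",s)
def mk(A):  # rigid fit holder frame
    hx=np.array([[dict(R=.12,F=-.07)[k[0]],dict(L=.037,R=-.037)[k[1]]] for k in A]);w=np.array(list(A.values()))
    a,b=hx-hx.mean(0),w-w.mean(0)
    th=np.arctan2((a[:,0]*b[:,1]-a[:,1]*b[:,0]).sum(),(a*b).sum()); R=np.array([[np.cos(th),-np.sin(th)],[np.sin(th),np.cos(th)]])
    o=w.mean(0)-R@hx.mean(0); print(np.rad2deg(th),o,"res mm",1000*(w-(hx@R.T+o)).round(4)); return R,o
mk(c)
R,o=mk({k:v for k,v in s.items() if k[0]!='p'})
for k in("pFL","pFR"): print(k,R.T@(s[k]-o))
# coin front on pile: centre, both views
for d,of,p in((T,(315,125),(147,403)),(S,(225,258),(187,136))):
    print("coin",R.T@(f(d,of,p,.028)-o))
E
```

```text
top {'RL': array([ 0.69094309, -0.16189998]), 'RR': array([ 0.68291316, -0.2360798 ]), 'FL': array([ 0.50434692, -0.13392048]), 'FR': array([ 0.49443663, -0.20672393])}
scene {'FL': array([ 0.49803642, -0.20659804]), 'RL': array([ 0.68416844, -0.23460468]), 'RR': array([ 0.69316846, -0.16311629]), 'pFL': array([ 0.50389268, -0.19801467]), 'pFR': array([ 0.51296229, -0.14183467])}
-8.46267832342604 [ 0.56843215 -0.18097692] res mm [[-1.6  0.1]
 [ 1.2 -0.8]
 [-0.3  0.2]
 [ 0.7  0.5]]
15.762655150781072 [ 0.5739391  -0.22870288] res mm [[  1.5   5.5]
 [  4.8 -74.1]
 [ -6.3  68.6]]
pFL [-0.05907579  0.04856251]
pFR [-0.03508578  0.10016609]
coin [-0.027945    0.06372875]
coin [-0.02688558  0.06436875]
```

```bash
cat >> h.py <<'E'
from scipy.spatial.transform import Rotation as Ro
O=np.array([0.5692,-0.1808]);TH=np.deg2rad(-8.5)
def H(x,y=0.): c,s=np.cos(TH),np.sin(TH); return O+[c*x-s*y,s*x+c*y]
def toH(p): c,s=np.cos(TH),np.sin(TH); d=np.asarray(p)[:2]-O; return np.array([c*d[0]+s*d[1],-s*d[0]+c*d[1]])
def need(st,xy,z,yawdeg):
    R=Ro.from_euler("xyz",st["ee_rot"]).as_matrix()
    d=R.T@(np.array([*xy,z])-st["position"])/0.04
    tw=-(yawdeg-np.rad2deg(st["ee_rot"][2])); tw=(tw+90)%180-90
    print("t",st["time_s"],"pos",st["position"].round(4),"rpy",np.rad2deg(st["ee_rot"]).round(2),"need",d.round(3),"twist",round(tw/6,3),"grip",round(st["grip_width"],4),"F",st["ft_force"].round(1))
E
python3 - <<'E'
from plant import bot
from h import *
T=bot.get_image("top");S=bot.get_image("scene")
def f(d,o,p,z): return ray(d,(p[0]+.5)/7-.5+o[0],(p[1]+.5)/7-.5+o[1],z)[:2]
A=[("FR",(66,153)),("RR",(345,567)),("RL",(512,452))]
L=[("RL",f(T,(315,125),(97,57),.008)),("RR",f(T,(315,125),(265,70),.008)),("FL",f(T,(315,125),(50,472),.008)),("FR",f(T,(315,125),(218,490),.008))]+[(k,f(S,(225,258),p,.008)) for k,p in A]
hx=np.array([[dict(R=.12,F=-.07)[k[0]],dict(L=.037,R=-.037)[k[1]]] for k,_ in L]);w=np.array([v for _,v in L])
a,b=hx-hx.mean(0),w-w.mean(0)
th=np.arctan2((a[:,0]*b[:,1]-a[:,1]*b[:,0]).sum(),(a*b).sum());R=np.array([[np.cos(th),-np.sin(th)],[np.sin(th),np.cos(th)]])
o=w.mean(0)-R@hx.mean(0);print(np.rad2deg(th),o);print(1000*(w-(hx@R.T+o)))
for p in((90,127),(222,50)): print(R.T@(f(S,(225,258),p,.028)-o))
for d,of,p in((T,(315,125),(147,403)),(S,(225,258),(187,136))): print("coin",R.T@(f(d,of,p,.028)-o))
st=bot.get_state()
y=np.deg2rad(-22.4);g=np.array([.4848,.0585])-.045*np.array([np.cos(y),np.sin(y)]);print(g)
need(st,g,.12,-22.4)
E
```

```text
-8.43460143614981 [ 0.56948009 -0.18096281]
[[-2.66625456  0.06467732]
 [ 0.1581737  -0.91553141]
 [-1.31747058  0.17489503]
 [-0.37340952  0.57105564]
 [ 3.22638115  0.6969503 ]
 [ 1.41345552  0.55958384]
 [-0.44087571 -1.15163071]]
[-0.06237684 -0.02648781]
[-0.06164583  0.03041488]
coin [-0.04019753  0.00010578]
coin [-0.03949352  0.00112379]
[0.44319543 0.07564817]
t 0.4 pos [ 0.2365 -0.5241  0.2295] rpy [-179.99   -0.     24.28] need [ 10.877 -11.541   2.74 ] twist 7.78 grip 0.0881 F [ 0.6 -0.7  0.2]
```

Both views agree to about 3 mm: the holder origin is (0.5695,-0.181) at yaw -8.4°, and the case is at (0.485,0.0585) at yaw -22.4°. The pile edges come out at y ±28 as expected. Moving above the near end of the case.

>>> {"api": "carry_out", "payload": {
  "series": [
    [[1.0,-1.05,0,0.7,100],[1.7,-1.8,0,1.4,100],[2.4,-2.55,0,2.1,100],[3.1,-3.3,0,2.8,100],[3.8,-4.05,0,3.5,100],[4.5,-4.8,0.2,4.2,100],[5.2,-5.55,0.4,4.9,100],[5.9,-6.3,0.6,5.6,100],[6.6,-7.0,0.8,6.3,100],[7.3,-7.7,1.0,7.0,100]]
  ],
  "force": 40
}}

```text
time_s: 1.23
position: [0.3723, -0.1321, 0.192]
ee_rot: [3.141, -0.001, -0.313]
ft_force: [0.9, -0.2, 0.1]
grip_width: 0.088
```

```bash
python3 - <<'E'
from plant import bot
from h import *
need(bot.get_state(),(.4432,.0756),.12,-22.4)
E
```

```text
t 1.2333 pos [ 0.3723 -0.1321  0.192 ] rpy [ 1.7999e+02 -8.0000e-02 -1.7960e+01] need [ 0.084 -5.486  1.798] twist 0.74 grip 0.088 F [ 0.9 -0.2  0.1]
```

>>> {"api": "carry_out", "payload": {
  "series": [
    [[0,-0.9,0.3,0.4,100],[0,-1.8,0.6,0.74,100],[0,-2.7,0.9,0.74,100],[0,-3.6,1.2,0.74,100],[0.08,-4.5,1.5,0.74,100],[0.08,-5.2,1.8,0.74,100],[0.08,-5.49,1.8,0.74,100],[0.08,-5.49,1.8,0.74,100],[0.08,-5.49,1.8,0.74,100]]
  ]
}}

```text
time_s: 1.98
position: [0.443, 0.0761, 0.1199]
ee_rot: [3.141, -0.001, -0.389]
ft_force: [-0.0, -0.4, 0.1]
grip_width: 0.088
```

```bash
python3 - <<'E'
from plant import bot
from h import *
need(bot.get_state(),(.4432,.0756),.02,-22.4)
o=[]
for n,b in(("top",(225,150,295,240)),("scene",(255,160,355,260))):
    d=bot.get_image(n); s=d["pixels"][b[1]:b[3],b[0]:b[2],::-1]; o.append(cv2.resize(s,(390,500),interpolation=cv2.INTER_CUBIC))
cv2.imwrite("pics/a2.png",np.hstack(o))
E
```

```text
t 1.9833 pos [0.443  0.0761 0.1199] rpy [ 1.7997e+02 -7.0000e-02 -2.2280e+01] need [0.005 0.008 2.497] twist 0.019 grip 0.088 F [-0.  -0.4  0.1]
```

View pics/a2.png

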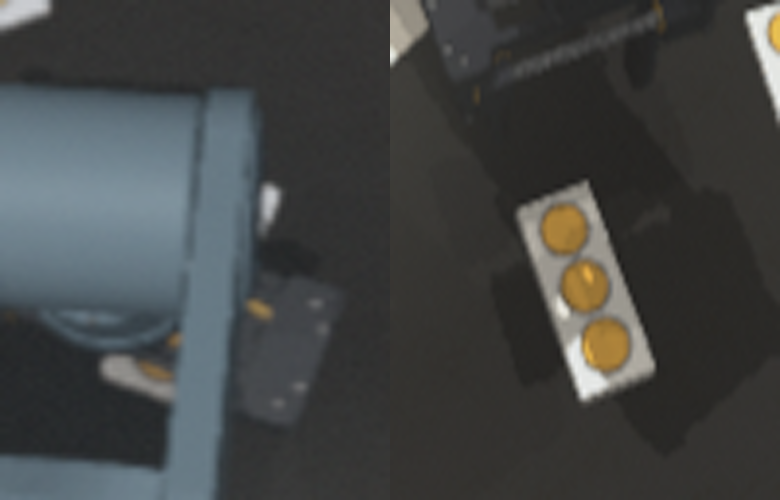

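The three coins in the target case show clearly in the scene crop, around (305,217), with the gripper aligned above its near end. Descending and gripping.

>>> {"api": "carry_out", "payload": {
  "series": [
    [[0,0,0.8,0.02,100],[0,0,1.5,0.02,100],[0,0,2.1,0.02,100],[0,0,2.4,0.02,100],[0,0,2.49,0.02,100],[0,0,2.49,0.02,100],[0,0,2.49,0.02,40],[0,0,2.49,0.02,40],[0,0,2.49,0.02,40],[0,0,2.49,0.02,40]]
  ]
}}

```text
time_s: 2.92
position: [0.4443, 0.0747, 0.0217]
ee_rot: [-3.141, -0.004, -0.394]
ft_force: [0.5, -0.3, 0.0]
grip_width: 0.0638
```

>>> {"api": "carry_out", "payload": {
  "series": [
    [[0,0,0,0,40],[0,0,0,0,40],[0,0,0,0,40],[0,0,0,0,40],[0,0,0,0,40],[0,0,0,0,40]]
  ]
}}

```text
time_s: 3.42
position: [0.4442, 0.0748, 0.0216]
ee_rot: [-3.141, -0.004, -0.394]
ft_force: [-1.4, 0.7, 0.6]
grip_width: 0.0352
```

The opening is 35 mm, so the 56 mm case is not between the pads. Looking.

```bash
python3 - <<'E'
from plant import bot
from h import *
o=[]
for n,b in(("top",(225,150,295,240)),("scene",(255,160,355,260))):
    d=bot.get_image(n); s=d["pixels"][b[1]:b[3],b[0]:b[2],::-1]; o.append(cv2.resize(s,(390,500),interpolation=cv2.INTER_CUBIC))
    print(n,proj(d,(.4442,.0748,.0046)),proj(d,(.4848,.0585,.01)))
cv2.imwrite("pics/a3.png",np.hstack(o))
E
```

```text
top [253.82196193 213.4275128 ] [258.82568065 199.84529564]
scene [298.43929444 205.43794854] [304.25172181 216.84849227]
```

View pics/a3.png

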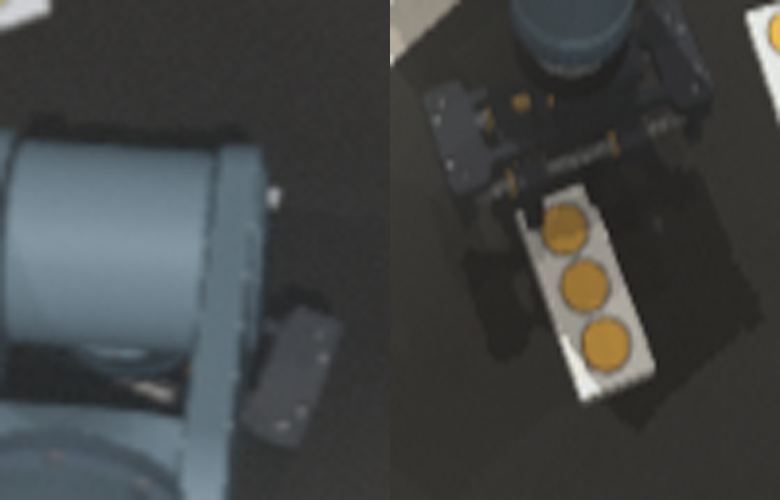

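```bash
python3 - <<'E'
from plant import bot
from h import *
d=bot.get_image("scene"); b=(262,170,332,222); s=d["pixels"][b[1]:b[3],b[0]:b[2],::-1].astype(float)
s=np.clip(255*(s/255)**.5,0,255).astype(np.uint8)
s=cv2.resize(s,None,fx=11,fy=11,interpolation=cv2.INTER_CUBIC)
st=bot.get_state();R=Ro.from_euler("xyz",st["ee_rot"]).as_matrix()
for y in(-.0176,.0176):
  for x in (-.009,.009):
    p=st["position"]+R@np.array([x,y,.017]);u=(proj(d,p)-[b[0],b[1]]+.5)*11
    cv2.circle(s,tuple(int(v) for v in u),4,(0,0,255),-1)
cv2.imwrite("pics/a4.png",s)
E
```

```text
(no output)
```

View pics/a4.png

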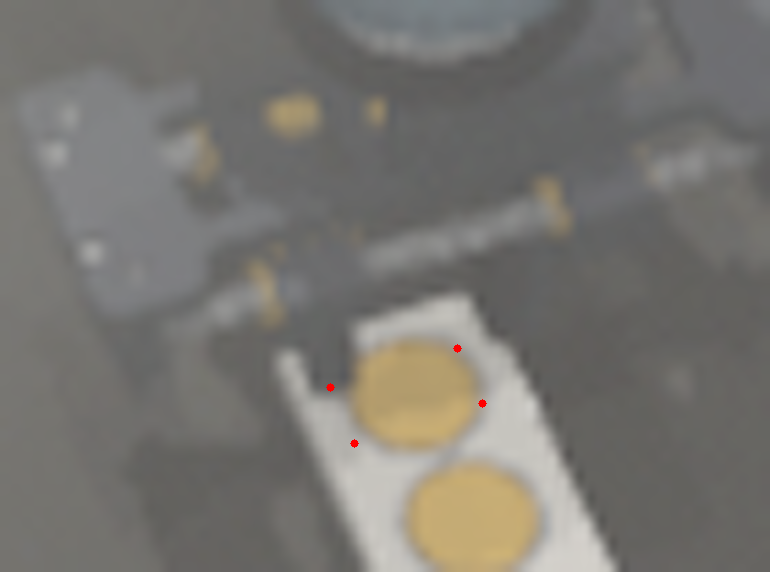

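The finger tips (crop (340,388) and (490,345)) sit about 5 px above where the reported pose puts them. The case has not moved, so the tips are probably higher than reported. I'll open and go down in small steps, watching the force.

>>> {"api": "carry_out", "payload": {
  "series": [
    [[0,0,0,0,100],[0,0,0,0,100],[0,0,0,0,100],[0,0,0,0,100],[0,0,0,0,100],[0,0,0,0,100],[0,0,0.05,0,100],[0,0,0.1,0,100]]
  ]
}}

```text
time_s: 4.23
position: [0.4443, 0.0748, 0.0175]
ee_rot: [-3.141, -0.004, -0.394]
ft_force: [0.4, 0.9, 0.3]
grip_width: 0.0864
```

```bash
python3 - <<'E'
from plant import bot
from h import *
st=bot.get_state();need(st,(.4432,.0756),.02,-22.4);print(st["qpos"])
d=bot.get_image("scene"); b=(262,170,332,222); s=d["pixels"][b[1]:b[3],b[0]:b[2],::-1].astype(float)
s=np.clip(255*(s/255)**.5,0,255).astype(np.uint8)
s=cv2.resize(s,None,fx=11,fy=11,interpolation=cv2.INTER_CUBIC)
R=Ro.from_euler("xyz",st["ee_rot"]).as_matrix()
for y in(-.044,.044):
  for x in (-.009,.009):
    p=st["position"]+R@np.array([x,y,.017]);u=(proj(d,p)-[b[0],b[1]]+.5)*11
    cv2.circle(s,tuple(int(v) for v in u),4,(0,0,255),-1)
cv2.imwrite("pics/a5.png",s)
E
```

```text
t 4.2333 pos [0.4443 0.0748 0.0175] rpy [-179.98   -0.24  -22.55] need [-0.034 -0.009 -0.062] twist -0.025 grip 0.0864 F [0.4 0.9 0.3]
[-9.71757819e-02  2.32581038e-01  2.05267581e+00 -1.16859342e-03
  8.52191446e-01  1.86796726e+00]
```

View pics/a5.png

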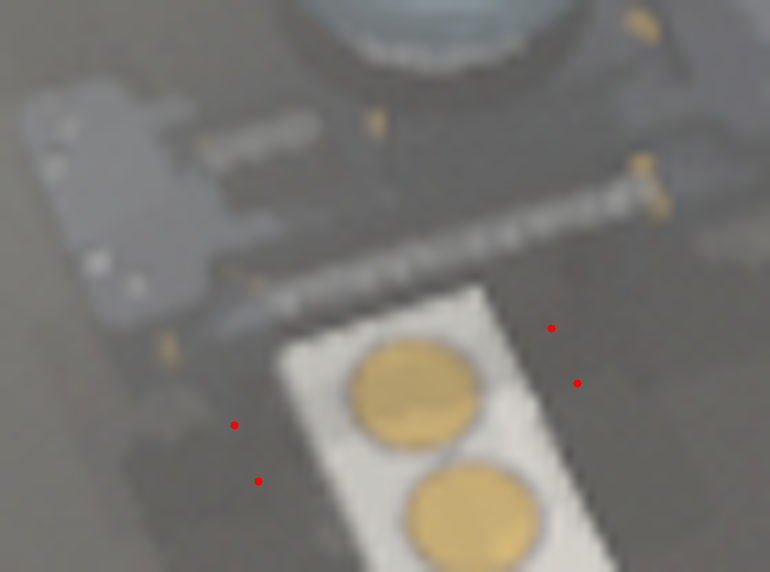

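>>> {"api": "carry_out", "payload": {
  "series": [
    [[0,0,0.04,0,100],[0,0,0.08,0,100],[0,0,0.08,0,100]]
  ]
}}

```text
time_s: 4.53
position: [0.4436, 0.0748, 0.0135]
ee_rot: [3.142, -0.003, -0.394]
ft_force: [-0.1, 1.0, 0.3]
grip_width: 0.0879
```

>>> {"api": "carry_out", "payload": {
  "series": [
    [[0,0,0.04,0,100],[0,0,0.08,0,100],[0,0,0.08,0,100]]
  ]
}}

```text
time_s: 4.78
position: [0.4434, 0.0748, 0.0099]
ee_rot: [3.141, -0.002, -0.394]
ft_force: [-0.3, 0.3, 0.7]
grip_width: 0.0883
```

The tips would nominally be 7 mm below the table, yet there is no contact. So the reported height, or the tip length, is off. I'll keep feeling downward.

>>> {"api": "carry_out", "payload": {
  "series": [
    [[0,0,0.04,0,100],[0,0,0.08,0,100],[0,0,0.08,0,100]]
  ]
}}

```text
time_s: 5.03
position: [0.4431, 0.0748, 0.0064]
ee_rot: [3.141, -0.002, -0.394]
ft_force: [0.0, -0.1, 0.5]
grip_width: 0.0881
```

>>> {"api": "carry_out", "payload": {
  "series": [
    [[0,0,0.04,0,100],[0,0,0.08,0,100],[0,0,0.08,0,100]]
  ]
}}

```text
time_s: 5.28
position: [0.4429, 0.0748, 0.0029]
ee_rot: [3.141, -0.001, -0.394]
ft_force: [0.5, -0.3, -0.7]
grip_width: 0.0882
```

>>> {"api": "carry_out", "payload": {
  "series": [
    [[0,0,0.04,0,100],[0,0,0.08,0,100],[0,0,0.08,0,100]]
  ]
}}

```text
time_s: 5.53
position: [0.4426, 0.0749, -0.0006]
ee_rot: [3.141, -0.001, -0.394]
ft_force: [-0.2, 0.3, -0.6]
grip_width: 0.0881
```

```bash
python3 - <<'E'
from plant import bot
from h import *
st=bot.get_state();need(st,(.4432,.0756),.02,-22.4);print(st["tau"])
d=bot.get_image("scene"); b=(262,170,332,222); s=d["pixels"][b[1]:b[3],b[0]:b[2],::-1].astype(float)
s=np.clip(255*(s/255)**.5,0,255).astype(np.uint8)
s=cv2.resize(s,None,fx=11,fy=11,interpolation=cv2.INTER_CUBIC)
cv2.imwrite("pics/a6.png",s)
E
```

```text
t 5.5333 pos [ 0.4426  0.0749 -0.0006] rpy [ 1.7996e+02 -4.0000e-02 -2.2560e+01] need [ 0.007 -0.022 -0.516] twist -0.026 grip 0.0881 F [-0.2  0.3 -0.6]
[-1.36509701e-02 -3.61210728e+01 -2.25699610e+01 -7.03092242e-03
 -1.55990347e-01 -6.96212760e-05]
```

View pics/a6.png

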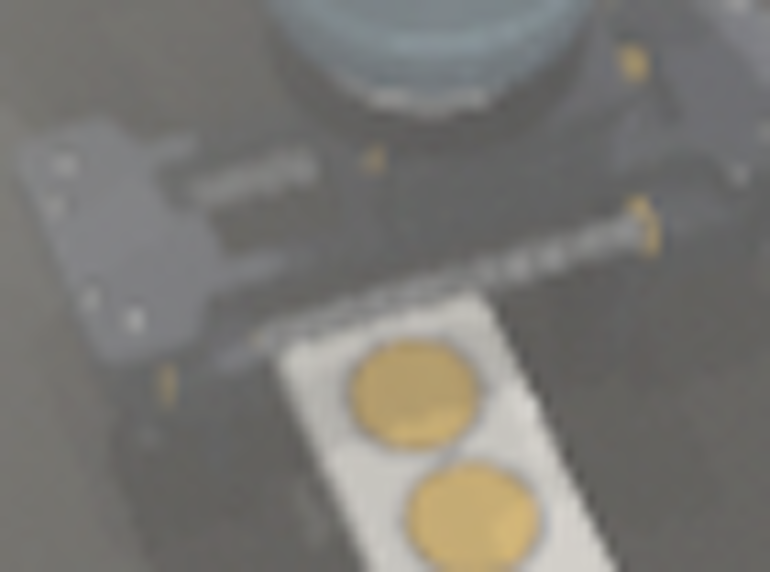

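>>> {"api": "carry_out", "payload": {
  "series": [
    [[0,0,0.04,0,100],[0,0,0.08,0,100],[0,0,0.08,0,100]]
  ]
}}

```text
time_s: 5.83
position: [0.4425, 0.0748, -0.004]
ee_rot: [3.141, -0.0, -0.394]
ft_force: [-0.4, 0.5, -0.6]
grip_width: 0.0884
```

>>> {"api": "carry_out", "payload": {
  "series": [
    [[0,0,0.03,0,100],[0,0,0.05,0,100],[0,0,0.05,0,100]]
  ]
}}

```text
time_s: 6.08
position: [0.4424, 0.0749, -0.0062]
ee_rot: [3.141, -0.0, -0.394]
ft_force: [0.1, -0.9, 0.1]
grip_width: 0.088
```

>>> {"api": "carry_out", "payload": {
  "series": [
    [[0,0,0.03,0,100],[0,0,0.05,0,100],[0,0,0.05,0,100]]
  ]
}}

```text
time_s: 6.33
position: [0.4421, 0.0749, -0.0084]
ee_rot: [3.141, 0.0, -0.394]
ft_force: [-0.8, -0.5, 0.5]
grip_width: 0.0878
```

Trying the grip here; the tips should be around 1–5 mm above the table.

>>> {"api": "carry_out", "payload": {
  "series": [
    [[0,0,0,0,45],[0,0,0,0,45],[0,0,0,0,45],[0,0,0,0,45],[0,0,0,0,45],[0,0,0,0,45]]
  ],
  "force": 30
}}

```text
time_s: 6.83
position: [0.4422, 0.0749, -0.0083]
ee_rot: [3.141, 0.0, -0.394]
ft_force: [-0.6, 0.1, -0.2]
grip_width: 0.0559
```

Gripped at 55.9 mm, which matches the case width. Lifting and checking.

>>> {"api": "carry_out", "payload": {
  "series": [
    [[0,0,-0.1,0,45],[0,0,-0.3,0,45],[0,0,-0.7,0,45],[0,0,-1.2,0,45],[0,0,-1.8,0,45],[0,0,-2.4,0,45],[0,0,-2.5,0,45],[0,0,-2.5,0,45]]
  ]
}}

```text
time_s: 7.5
position: [0.4438, 0.0749, 0.0936]
ee_rot: [-3.141, -0.004, -0.394]
ft_force: [0.0, 0.1, -1.7]
grip_width: 0.0553
```

```bash
python3 - <<'E'
from plant import bot
from h import *
st=bot.get_state();need(st,H(-.14),.12,-8.5)
d=bot.get_image("scene"); b=(262,140,342,220); s=d["pixels"][b[1]:b[3],b[0]:b[2],::-1].astype(float)
s=np.clip(255*(s/255)**.5,0,255).astype(np.uint8)
s=cv2.resize(s,None,fx=7.4,fy=7.4,interpolation=cv2.INTER_CUBIC)
cv2.imwrite("pics/a7.png",s)
E
```

```text
t 7.5 pos [0.4438 0.0749 0.0936] rpy [-179.98   -0.25  -22.56] need [ 1.954  5.55  -0.654] twist -2.343 grip 0.0553 F [ 0.   0.1 -1.7]
```

View pics/a7.png

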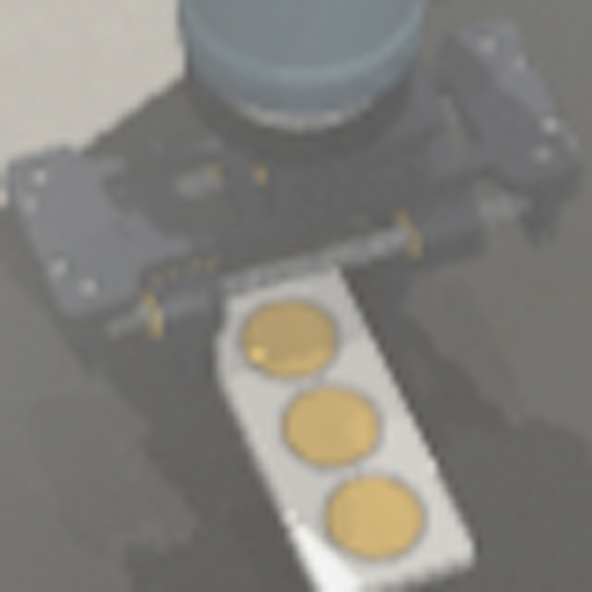

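The case is held by its near end, with all three coins visible at crop (288,338), (332,427), (375,517), and it hangs level. Moving in front of the holder.

>>> {"api": "carry_out", "payload": {
  "series": [
    [[0.1,0.3,0,-0.2,45],[0.35,0.95,0,-0.5,45],[0.6,1.65,0,-0.8,45],[0.85,2.4,0,-1.1,45],[1.1,3.15,0,-1.4,45],[1.35,3.9,0,-1.7,45],[1.6,4.6,0,-2.0,45],[1.8,5.1,0,-2.2,45],[1.95,5.45,0,-2.34,45],[1.95,5.55,0,-2.34,45]]
  ]
}}

```text
time_s: 8.38
position: [0.4286, -0.1618, 0.0908]
ee_rot: [3.141, 0.001, -0.151]
ft_force: [0.6, -0.4, -0.7]
grip_width: 0.0558
```

>>> {"api": "carry_out", "payload": {
  "series": [
    [[0,0,0,0,45],[0,0,0,0,45]]
  ]
}}

```text
time_s: 8.55
position: [0.4274, -0.1608, 0.0894]
ee_rot: [-3.14, 0.003, -0.152]
ft_force: [-0.6, 0.5, -1.9]
grip_width: 0.0557
```

```bash
python3 - <<'E'
from plant import bot
from h import *
st=bot.get_state();need(st,H(-.14),.07,-8.5)
o=[]
for n,b in(("top",(305,120,375,220)),("scene",(195,210,315,345))):
    d=bot.get_image(n); s=d["pixels"][b[1]:b[3],b[0]:b[2],::-1].astype(float)
    s=np.clip(255*(s/255)**.6,0,255).astype(np.uint8)
    k=5.0 if n=="top" else 3.7
    s=cv2.resize(s,None,fx=k,fy=k,interpolation=cv2.INTER_CUBIC); s=cv2.copyMakeBorder(s,0,max(0,500-s.shape[0]),0,5,0)[:500]; o.append(s)
s=np.hstack(o);print(s.shape);cv2.imwrite("pics/a8.png",s)
E
```

```text
t 8.55 pos [ 0.4274 -0.1608  0.0894] rpy [-179.93    0.2    -8.7 ] need [ 0.081 -0.03   0.484] twist -0.034 grip 0.0557 F [-0.6  0.5 -1.9]
(500, 804, 3)
```

View pics/a8.png

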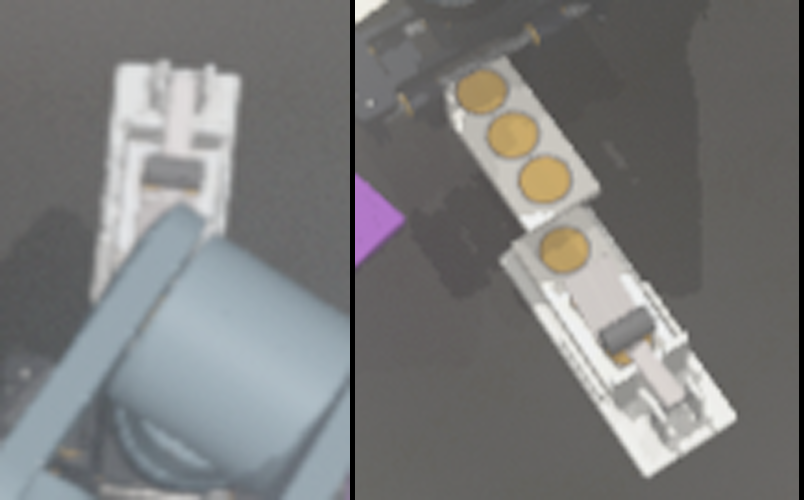

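```bash
cat > coins.py <<'E'
from plant import bot
from h import *
def coins(box,zt,n="scene"):
    d=bot.get_image(n); a,b,c,e=box
    s=d["pixels"][b:e,a:c]; hsv=cv2.cvtColor(np.ascontiguousarray(s),cv2.COLOR_RGB2HSV)
    m=cv2.inRange(hsv,(12,110,70),(30,255,255))
    k,l,stt,cc=cv2.connectedComponentsWithStats(m)
    out=[]
    for i in range(1,k):
        if stt[i,4]>60: out.append((stt[i,4],cc[i]+[a,b]))
    out.sort(key=lambda t:t[1][1])
    for ar,p in out: w=ray(d,*p,zt);print(ar,p.round(1),"world",w[:2].round(4),"H",(toH(w)*1000).round(1))
    return d,out
E
python3 - <<'E'
from coins import *
st=bot.get_state();need(st,H(-.14),.07,-8.5)
y=np.deg2rad(-22.56);v=np.array([.4848,.0585])-[.4422,.0749];off=np.array([np.cos(y)*v[0]+np.sin(y)*v[1],-np.sin(y)*v[0]+np.cos(y)*v[1]]);print("offset",off)
y=st["ee_rot"][2];p=st["position"][:2]+[np.cos(y)*off[0]-np.sin(y)*off[1],np.sin(y)*off[0]+np.cos(y)*off[1]];print("expected centre",p,toH(p)*1000)
zt=st["position"][2]+.0083+.010+.001
d,o=coins((305,215,375,290) if 0 else (210,215,270,275),zt)
E
```

```text
t 8.65 pos [ 0.428  -0.1605  0.09  ] rpy [-1.7996e+02  1.3000e-01 -8.6100e+00] need [ 0.067 -0.019  0.5  ] twist -0.019 grip 0.0556 F [ 0.4 -0.2 -1.2]
offset [0.04563205 0.00119848]
expected centre [ 0.47330309 -0.16611178] [-97.01461758   0.352417  ]
116 [228.9 234.4] world [ 0.435  -0.1607] H [-135.7   -0. ]
122 [237.3 246.1] world [ 0.4744 -0.1664] H [-95.8   0.3]
131 [246.  258.2] world [ 0.5144 -0.1719] H [-55.6   0.7]
```

The middle coin is measured at H(-95.8, 0.3), against (-97.0, 0.4) expected from the grasp, so it is aligned. Lowering to just above the pile.

>>> {"api": "carry_out", "payload": {
  "series": [
    [[0.05,0,0.3,0,45],[0.08,0,0.7,0,45],[0.1,0,1.1,0,45],[0.1,0,1.4,0,45],[0.1,0,1.55,0,45],[0.1,0,1.6,0,45],[0.1,0,1.6,0,45]]
  ]
}}

```text
time_s: 9.28
position: [0.432, -0.1605, 0.0261]
ee_rot: [-3.141, 0.002, -0.149]
ft_force: [0.0, -0.2, -1.6]
grip_width: 0.0556
```

```bash
python3 - <<'E'
from coins import *
st=bot.get_state();need(st,H(-.0456),.0215,-8.5)
zt=st["position"][2]+.0083+.011
d,o=coins((210,225,300,330),zt)
s=d["pixels"][210:345,195:315,::-1].astype(float);s=np.clip(255*(s/255)**.6,0,255).astype(np.uint8)
cv2.imwrite("pics/a9.png",cv2.resize(s,None,fx=4.4,fy=4.4,interpolation=cv2.INTER_CUBIC))
E
```

```text
t 9.2833 pos [ 0.432  -0.1605  0.0261] rpy [-1.7996e+02  1.3000e-01 -8.5500e+00] need [ 2.327 -0.007  0.11 ] twist -0.008 grip 0.0556 F [ 0.  -0.2 -1.6]
105 [232.1 247.4] world [ 0.4395 -0.1607] H [-131.3    0.7]
116 [240.1 258.6] world [ 0.4784 -0.1661] H [-92.    1.1]
121 [248.5 270.3] world [ 0.5182 -0.1718] H [-51.8   1.4]
```

View pics/a9.png

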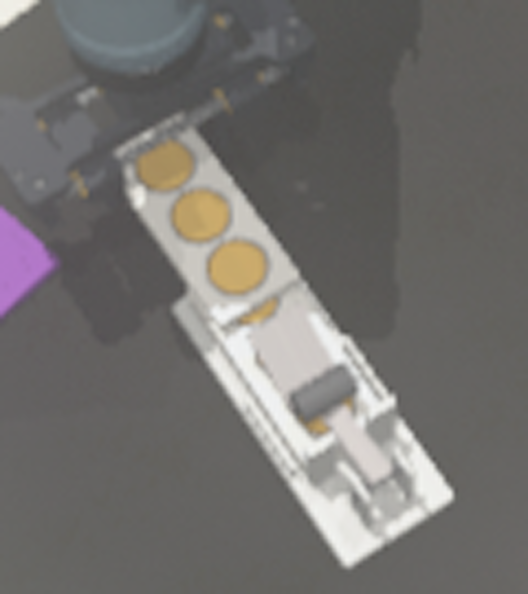

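The case front lies squarely over the pile front, its edge at crop (250,300), ahead of the lip. Lowering the last few millimetres, then sliding in gradually.

>>> {"api": "carry_out", "payload": {
  "series": [
    [[0.03,0.01,0.06,0,45],[0.05,0.02,0.1,0,45],[0.05,0.02,0.1,0,45]]
  ]
}}

```text
time_s: 9.58
position: [0.4347, -0.1623, 0.0229]
ee_rot: [3.141, 0.001, -0.149]
ft_force: [0.6, -0.0, -1.6]
grip_width: 0.0552
```

>>> {"api": "carry_out", "payload": {
  "series": [
    [[0.15,0,0,0,45],[0.3,0,0,0,45],[0.45,0,0,0,45],[0.6,0,0,0,45],[0.75,0,0,0,45],[0.9,0,0,0,45],[1.0,0,0,0,45],[1.0,0,0,0,45]]
  ]
}}

```text
time_s: 10.25
position: [0.4743, -0.1679, 0.0223]
ee_rot: [-3.141, 0.002, -0.149]
ft_force: [-0.9, -0.4, -2.9]
grip_width: 0.0559
```

```bash
python3 - <<'E'
from coins import *
st=bot.get_state();need(st,H(-.0456),.0205,-8.5)
zt=st["position"][2]+.0083+.011
d,o=coins((210,225,300,330),zt)
s=d["pixels"][210:345,195:315,::-1].astype(float);s=np.clip(255*(s/255)**.6,0,255).astype(np.uint8)
cv2.imwrite("pics/a10.png",cv2.resize(s,None,fx=4.4,fy=4.4,interpolation=cv2.INTER_CUBIC))
E
```

```text
t 10.25 pos [ 0.4743 -0.1679  0.0223] rpy [-1.7997e+02  1.1000e-01 -8.5300e+00] need [ 1.255 -0.031  0.044] twist -0.004 grip 0.0559 F [-0.9 -0.4 -2.9]
98 [240.7 260.9] world [ 0.4831 -0.1683] H [-87.   -0.4]
120 [248.7 272.2] world [ 0.5211 -0.1738] H [-48.6  -0.2]
```

View pics/a10.png

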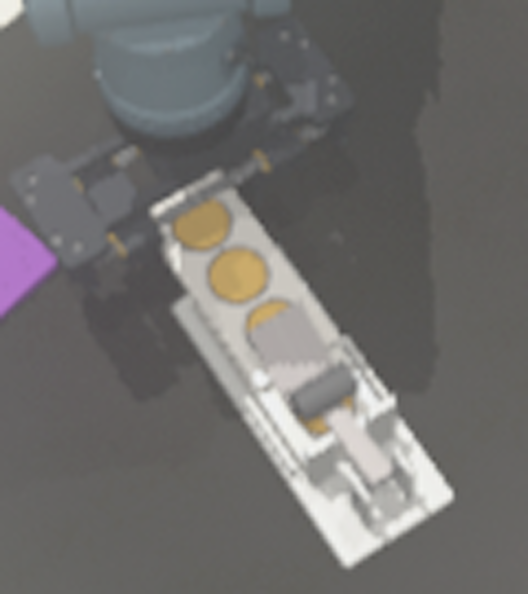

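The case front has gone under the lip and stays centred on the pile. Continuing to the stops.

>>> {"api": "carry_out", "payload": {
  "series": [
    [[0.12,0,0,0,45],[0.24,0,0,0,45],[0.36,0,0,0,45],[0.48,0,0,0,45],[0.6,0,0,0,45],[0.72,0,0,0,45],[0.84,0,0,0,45],[0.96,0,0,0,45],[1.04,0,0,0,45],[1.04,0,0,0,45]]
  ]
}}

```text
time_s: 11.13
position: [0.5165, -0.1744, 0.0226]
ee_rot: [-3.142, -0.0, -0.149]
ft_force: [0.7, 0.7, -2.9]
grip_width: 0.0555
```

```bash
python3 - <<'E'
from coins import *
st=bot.get_state();need(st,H(-.0456),.0205,-8.5)
zt=st["position"][2]+.0083+.011
d,o=coins((210,225,300,330),zt)
E
```

```text
t 11.1333 pos [ 0.5165 -0.1744  0.0226] rpy [-1.80e+02 -1.00e-02 -8.52e+00] need [ 0.186 -0.036  0.053] twist -0.004 grip 0.0555 F [ 0.7  0.7 -2.9]
95 [249.6 273.8] world [ 0.5261 -0.175 ] H [-43.5  -0.6]
```

>>> {"api": "carry_out", "payload": {
  "series": [
    [[0.04,0,0,0,45],[0.08,0,0,0,45],[0.08,0,0,0,45]]
  ]
}}

```text
time_s: 11.43
position: [0.5196, -0.1749, 0.0227]
ee_rot: [3.142, -0.0, -0.149]
ft_force: [0.1, -0.0, -3.0]
grip_width: 0.0557
```

>>> {"api": "carry_out", "payload": {
  "series": [
    [[0.03,0,0,0,45],[0.05,0,0,0,45],[0.05,0,0,0,45]]
  ]
}}

```text
time_s: 11.68
position: [0.5216, -0.1751, 0.0226]
ee_rot: [-3.142, -0.0, -0.149]
ft_force: [-0.1, 0.6, -2.9]
grip_width: 0.0553
```

>>> {"api": "carry_out", "payload": {
  "series": [
    [[0.03,0,0,0,45],[0.05,0,0,0,45],[0.05,0,0,0,45]]
  ]
}}

```text
time_s: 11.93
position: [0.5238, -0.1755, 0.0227]
ee_rot: [3.142, -0.0, -0.149]
ft_force: [-0.4, 0.5, -3.6]
grip_width: 0.0558
```

>>> {"api": "carry_out", "payload": {
  "series": [
    [[0.03,0,0,0,45],[0.05,0,0,0,45],[0.05,0,0,0,45]]
  ]
}}

```text
time_s: 12.18
position: [0.525, -0.1755, 0.0223]
ee_rot: [-3.141, 0.001, -0.149]
ft_force: [-4.4, -0.4, -3.1]
grip_width: 0.0556
```

```bash
python3 - <<'E'
from coins import *
st=bot.get_state();need(st,H(-.0456),.0195,-8.5)
zt=st["position"][2]+.0083+.011
d,o=coins((210,225,300,330),zt)
s=d["pixels"][210:345,195:315,::-1].astype(float);s=np.clip(255*(s/255)**.6,0,255).astype(np.uint8)
cv2.imwrite("pics/a11.png",cv2.resize(s,None,fx=4.4,fy=4.4,interpolation=cv2.INTER_CUBIC))
E
```

```text
t 12.1833 pos [ 0.525  -0.1755  0.0223] rpy [-1.7998e+02  8.0000e-02 -8.5400e+00] need [-0.029 -0.033  0.07 ] twist -0.006 grip 0.0556 F [-4.4 -0.4 -3.1]
95 [251.6 276.4] world [ 0.535 -0.176] H [-34.6  -0.3]
```

View pics/a11.png

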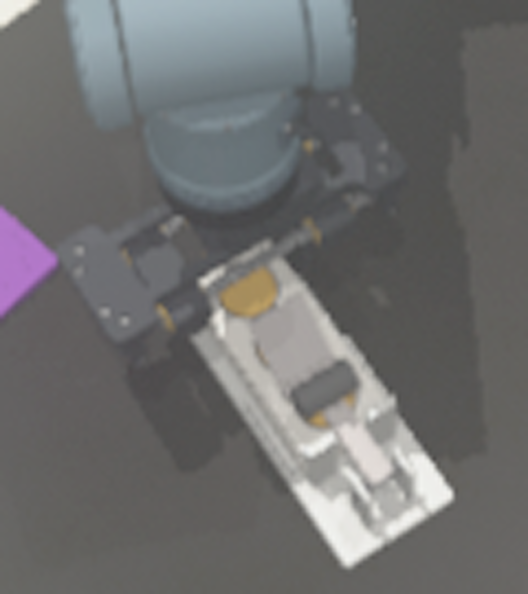

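A contact force of -4.4 N shows the case is at the stop posts. Lowering onto the pile, then releasing.

>>> {"api": "carry_out", "payload": {
  "series": [
    [[-0.01,0,0.03,0,45],[-0.01,0,0.05,0,45],[-0.01,0,0.05,0,45]]
  ]
}}

```text
time_s: 12.48
position: [0.525, -0.1755, 0.0204]
ee_rot: [-3.141, 0.0, -0.149]
ft_force: [-2.7, 0.5, -1.7]
grip_width: 0.0555
```

Opening symmetrically.

>>> {"api": "carry_out", "payload": {
  "series": [
    [[0,0,0,0,70],[0,0,0,0,80],[0,0,0,0,90],[0,0,0,0,95],[0,0,0,0,95],[0,0,0,0,95],[0,0,0,0,95]]
  ]
}}

```text
time_s: 13.07
position: [0.5251, -0.1756, 0.0205]
ee_rot: [-3.141, 0.0, -0.149]
ft_force: [0.1, -0.1, -0.4]
grip_width: 0.0836
```

>>> {"api": "carry_out", "payload": {
  "series": [
    [[0,0,-0.3,0,95],[0,0,-0.8,0,95],[-0.2,0,-1.5,0,95],[-0.6,0,-2.2,0,95],[-1.2,0,-2.9,0,95],[-2.0,0,-3.5,0,95],[-2.3,0,-4.2,0,95],[-2.3,0,-5.0,0,95],[-2.3,0,-5.5,0,95],[-2.3,0,-5.5,0,95]]
  ]
}}

```text
time_s: 13.9
position: [0.4362, -0.1635, 0.2467]
ee_rot: [3.137, -0.009, -0.149]
ft_force: [0.5, -0.4, 0.9]
grip_width: 0.0842
```

>>> {"api": "carry_out", "payload": {
  "series": [
    [[0,0.8,0,0,95],[0,1.6,0,0,95],[0,2.4,0,0,95],[0,3.2,0,0,95],[0,4.0,0,0,95],[0,4.8,0,0,95],[0,5.6,0,0,95],[0,6.0,0,0,95],[0,6.0,0,0,95]]
  ]
}}

```text
time_s: 14.65
position: [0.3994, -0.4034, 0.2471]
ee_rot: [3.137, -0.008, -0.152]
ft_force: [0.2, 0.0, -0.2]
grip_width: 0.0839
```

```bash
python3 - <<'E'
from coins import *
st=bot.get_state();need(st,H(-.0456),.0195,-8.5)
o=[]
for n,b,k in(("top",(310,120,370,210),5.5),("scene",(215,250,310,345),4.7)):
    d,_=coins(b,.0385+.001,n)
    s=d["pixels"][b[1]:b[3],b[0]:b[2],::-1].copy()
    s=cv2.resize(s,None,fx=k,fy=k,interpolation=cv2.INTER_CUBIC);o.append(cv2.copyMakeBorder(s,0,500-s.shape[0],0,4,0))
cv2.imwrite("pics/a12.png",np.hstack(o))
E
```

```text
t 14.65 pos [ 0.3994 -0.4034  0.2471] rpy [179.75  -0.48  -8.73] need [ 2.162 -6.166  5.682] twist -0.039 grip 0.0839 F [ 0.2  0.  -0.2]
70 [336.1 181.3] world [ 0.5298 -0.1751] H [-39.8  -0.2]
119 [250.8 275.8] world [ 0.5317 -0.1757] H [-37.9  -0.5]
```

View pics/a12.png

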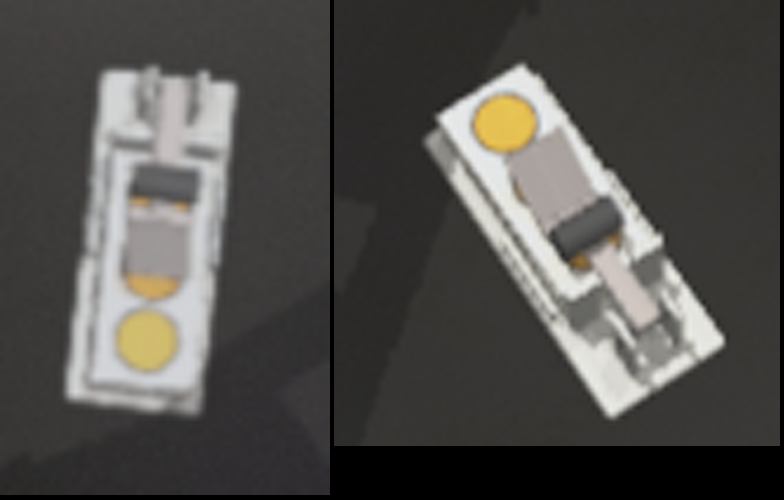

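The case lies square on the pile. Its front coin is at H(-39,-0.3) in both views when taken at stacked height, so the centre is at about x +1. The arm rests on it and the robot is clear. Handing in.

```bash
python3 -c "
from plant import bot
print(bot.get_state()['time_s']);print(bot.sign_off())"
```

```text
14.75
the job is handed in; nothing more can be done
None
```

The three-coin case is in the holder: flat on the pile, pushed up to the stop posts, with the hold-down arm resting on it. I handed in at 14.75 s, and no verdict is reported.

- **How it was done:** I gripped the case by its near end, slid it under the lip until the stops pushed back with about 4.4 N, lowered it onto the pile and released it. I then backed the robot well clear.
- **Last checks:** With the front coin taken at stacked height, the top view puts it at x -39.8 mm, y -0.2 mm in the holder's frame. The scene view gives x -37.9 mm, y -0.5 mm. That puts the case centre at about x +1 mm, y 0. The pictures show it square, coins up and under the arm.
- **Not measured directly:** The arm's angle and the lower pile case, now hidden beneath, were judged only from the pictures.
- **What failed or disagreed:** The first grip closed on nothing. The fingertips were roughly 26 mm higher than the reported tool height implied, judging by the images and by feeling downward. I regripped lower at 55.9 mm, matching the case width. After that I worked from heights relative to that grip, and these agreed with the cameras to about 1 mm in plan.

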